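# Feel for the heavy side of a clock rotor and hold it down

## Robot

A 6-joint arm with a two-finger parallel gripper is mounted at the origin on the work surface. World frame = base frame: x ahead of the robot, y to its left, z up, the work surface at z = 0. Lengths are in m, angles in degrees, forces in N, time in s.
With the tool pointing down it reaches from about 0.375 to 0.9 m from the base axis. Payload 3.1 kg.
Tool frame: the origin (TCP) lies at the very end of the fingers, on their centre line; the grasp point (between the pads) lies 19 mm behind it; z points along the fingers, y is the line along which they close (so a half turn about z gives the same grasp; the last joint's range is limited). The gripper opens to 87 mm and grips with 3 to 60 N. Pads are 19 mm wide; open, the fingers measure 117 mm over their backs; the gripper's body (75 mm by 190 mm) begins 51 mm behind the grasp point.
Start: joints at [61.335, 30.224, 82.088, -0, 67.689, -10.227], TCP at [0.198, 0.593, 0.223] pointing down, gripper open.
Joint ranges: [-176.69, 176.69], [-43.24, 126.21], [12.49, 139.97], [-82, 262], [0, 151.66], [-163.58, 163.58]. Speed limits (degrees/s): [159.86, 159.86, 180, 180, 180, 180].

## Interface

Orientations are given as [roll, pitch, yaw] about the fixed x, y, z axes, in that order (R = Rz(yaw) Ry(pitch) Rx(roll)).
In Python, from station import movep, line_to, goto_joints, move_gripper, dwell, inverse_kinematics, read_camera, PlanningError, sign_off, read_time, read_qpos, read_joint_velocities, read_joint_torque, read_ee_pos, read_tcp_rot, read_contact_force, read_wrist_torque, read_opening, read_finger_force gives the robot as it stands. Calls block until the motion is done:
- movep(position, orientation): joint-space move of the TCP to a pose.
- line_to(position, feed=0.15, frame=None): straight line of the TCP; frame=None keeps the orientation; feed is the mean speed in m/s.
- goto_joints(angles): joint-space move.
- move_gripper(opening, force=None): opening from 0.0 (shut) to 1.0 (fully open); force is the grip in N (None keeps the last); returns when the fingers have stopped.
- dwell(seconds).
- inverse_kinematics(position, orientation): joint angles nearest the present ones, or None.
- read_camera(name): name is "side" or "top"; returns a dict with "image" (400x640x3 uint8, red, green, blue), "camera_matrix" (3x3 intrinsics, pixels), "D" ([k1, k2, p1, p2, k3] as OpenCV has them; the pictures are not rectified), "eye" and "orientation" of the camera in the world. Camera axes: x right, y down, z forward; pixel columns grow to the right and rows downward; lengths in m; the calibration is good to about 2 mm. A picture is of the moment at which its call begins. There is no depth.
A pose or a line that the arm cannot do raises PlanningError and nothing moves.
- sign_off(): hands the job in; it is judged then, once.
Readings, each from a call of its own:
- read_time(): time.
- read_qpos(): joint angles.
- read_joint_velocities(): joint speeds.
- read_joint_torque(): joint torques, N m.
- read_ee_pos(): TCP position.
- read_tcp_rot(): TCP orientation.
- read_contact_force(): force on the tool from outside, world axes, zero at the start.
- read_wrist_torque(): the same for the moment, N m.
- read_opening(): opening from 0.0 (shut) to 1.0 (fully open).
- read_finger_force(): force on a finger pad.
Only numpy, scipy, OpenCV 4.12 (cv2) and the standard library are available. Lean on these libraries where they do the work, as an engineer would, in place of code of your own. Each camera call takes 0.05 s, during which the arm holds its last target. There are 200 camera calls.

## Task

The brass rotor case on the blue stand hides a weight on one side. Turn the rotor by hand, feel which side is the heavy one, bring that side straight to the bottom, and finish still holding the rotor there with the fingers, at rest, so that a colleague can lock it; leave everything else on the bench where it stands.

Things in the scene. Friction and masses are not known exactly. Their poses are not given: they have to be found in the camera images.
- stand: Fixed stand: blue base 160 (x) x 150 (y) x 14 mm and one steel upright, 50 mm wide (x), 22 to 38 mm from the rotor's middle plane on the -y side, up to 20 mm above the axle. Origin under the base's centre, y along the axle towards the pegs' side, z up. Place and yaw (to 35 degrees) differ each time; it never moves.
- axle (a point): Rotor's centre on the level axle, 110 mm above the table; fixed to the stand, does not turn (y along the axle, z up, x level in the rotor's plane). Rotor: closed upright brass disc, 140 mm across, 20 mm thick. Six round turning pegs, 12 mm thick, stick out 36 mm along +y from its +y face, 55 mm from the axle, 60 degrees apart; one is red, five are black. Pushed fast it coasts on a little.
- rotor (a joint): Angle of the rotor, rad, right-handed about the axle's y (growing: its top moves to the axle's +x), no end stops; red peg straight up at 0; starts within 0.4 of 0. The bearing drags about 0.28 N m either way, more than the hidden weight's pull (at most 0.15 to 0.22 N m), so the rotor stays where it is left; the weight is felt only as more or less effort in turning (0 to 10 N at a peg).
- red_peg (a point): Point on the red peg's axis, 20 mm out from the rotor's face, 30 mm from its middle plane; turns with the rotor. Fingers from above either side of the topmost peg, loose or gripping, can move it to 0.65 rad either side of the top. The red peg says nothing of the weight: its direction in the case differs each time, cannot be seen, never shifts, and is not at the bottom at the start.
- tin_red: Bystander: small round red screw-lid tin, 51 mm wide, 25 mm high; origin at the centre of its underside.
- tin_steel: Bystander: the same tin in bare aluminium; origin at the centre of its underside.
- tin_yellow: Bystander: the same tin in yellow; origin at the centre of its underside.
- loupe: Bystander: black eye loupe standing on its wide rim, 38 mm wide, 32 mm high; origin at the centre of its underside.
- screwdriver: Bystander: screwdriver 130 mm long with an orange handle, lying flat; origin under its middle, x axis along it towards the tip.
- watch: Bystander: wrist watch lying on a grey 60 mm cushion, 40 mm high in all; origin at the centre of its underside.
- oil: Bystander: amber oil bottle, 32 mm wide, 65 mm high, black cap; origin at the centre of its underside.

How it is judged:
By the outcome, as a careful person would: the job done as asked, in the order asked, and still so for the second after the job is handed in, while the arm keeps its last pose, push and grip.
It also fails if it takes over 72 s, if anything falls off the work surface, if the arm or the gripper's body presses on something with over 40 N, if the wrist force passes 120 N, or if a joint passes its speed limit or range.

## Working session

There is one attempt and no reset: what is moved stays moved. The work goes in short steps, each a Python script; the robot and the scene stay as the last script left them, time stands still between calls to the robot, and variables do not carry over. Pictures are saved under pics/ and viewed, at most 10 in all, crops included, and the job is handed in when it is done.

```bash
ls; mkdir -p pics
python3 - <<'E'
from station import *
import cv2,numpy as np
for n in("side","top"):
    c=read_camera(n); cv2.imwrite(f"pics/{n}0.png",c["image"][:,:,::-1]); print(n,c["camera_matrix"],c["D"],c["eye"],c["orientation"])
print(read_time())
E
```

```text
pics
side [[494.30971187   0.         315.29388782]
 [  0.         494.30971187 196.5485406 ]
 [  0.           0.           1.        ]] [-0.03568537  0.          0.          0.          0.        ] [-0.09428667 -0.75002911  1.00575879] [-131.33499224    1.12189675  -45.34058099]
top [[434.17659239   0.         326.54546941]
 [  0.         434.17659239 195.40546328]
 [  0.           0.           1.        ]] [-0.09258281  0.          0.          0.          0.        ] [ 0.5330684  -0.01835217  1.25514479] [-176.01215226   -0.46809414  -89.74380213]
0.1
```

View pics/side0.png

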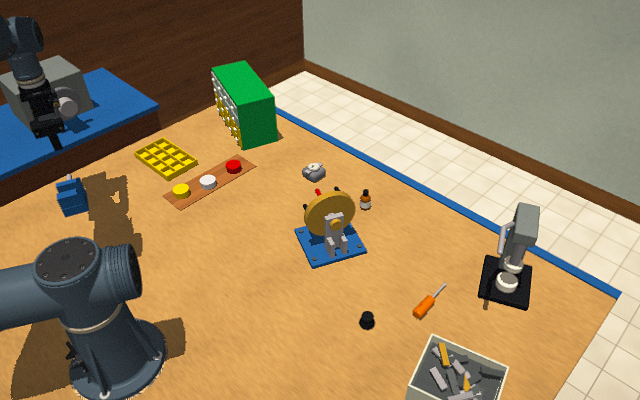

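View pics/top0.png

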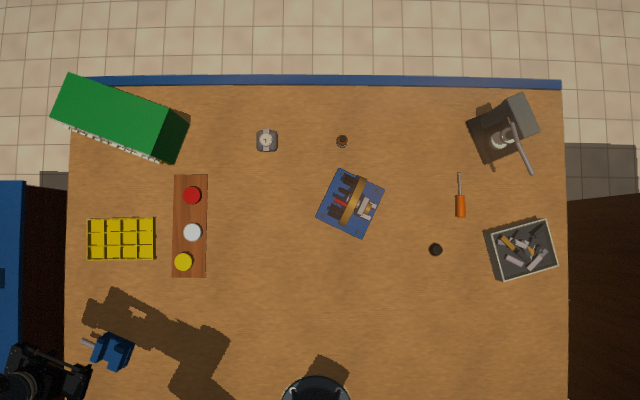

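The side view shows the stand at about (330,235), with the pegs on the far side and the red peg near (318,192). The top view shows the blue base around (350,203), with the pegs towards the left. Next I measure the base corners and the red peg.

```bash
cat > h.py <<'E'
from station import *
import cv2,numpy as np
from scipy.spatial.transform import Rotation as Rn
def ray(c,px):
    p=cv2.undistortPoints(np.float64(px).reshape(-1,1,2),c["camera_matrix"],np.float64(c["D"]))[:,0]
    d=np.c_[p,np.ones(len(p))]@Rn.from_euler('xyz',c["orientation"],degrees=True).as_matrix().T
    return np.array(c["eye"]),d
def plane(c,px,z):
    o,d=ray(c,px); return o+d*((z-o[2])/d[:,2])[:,None]
def mask(c,lo,hi,win):
    h=cv2.inRange(cv2.cvtColor(c["image"],cv2.COLOR_RGB2HSV),lo,hi); m=np.zeros_like(h); x0,y0,x1,y1=win
    m[y0:y1,x0:x1]=h[y0:y1,x0:x1]; return m
E
python3 - <<'E'
from h import *
t=read_camera("top"); s=read_camera("side")
for n,c,w in(("top",t,(300,150,400,260)),("side",s,(280,190,380,280))):
    m=mask(c,(100,100,40),(125,255,255),w)
    pts=np.argwhere(m)[:,::-1].astype(float)
    P=plane(c,pts,0.014)[:,:2]
    r=cv2.minAreaRect(P.astype(np.float32)); print(n,len(P),r)
    w2=(315,170,365,225) if n=="top" else (290,180,345,225)
    hsv=mask(c,(0,150,60),(6,255,255),w2)|mask(c,(175,150,60),(180,255,255),w2)
    q=np.argwhere(hsv)[:,::-1]; print(n,len(q),q.mean(0),q.min(0),q.max(0)); 
    print(plane(c,[q.mean(0)],0.165))
c=t["image"][160:250,300:400,::-1]; d=s["image"][175:275,280:380,::-1]
cv2.imwrite("pics/crops.png",np.hstack([cv2.resize(c,(400,400),interpolation=0),cv2.resize(d,(400,400),interpolation=0)]))
E
```

```text
top 924 ((0.5983786582946777, -0.09474748373031616), (0.14640146493911743, 0.1562025547027588), 64.98062896728516)
top 55 [340.18181818 201.96363636] [334 198] [346 206]
[[ 0.59274533 -0.06129275  0.165     ]]
side 1372 ((0.5911685228347778, -0.10012168437242508), (0.15595196187496185, 0.15896064043045044), 64.69017028808594)
side 24 [317.625 191.75 ] [315 189] [320 195]
[[ 0.59178538 -0.05745393  0.165     ]]
```

View pics/crops.png

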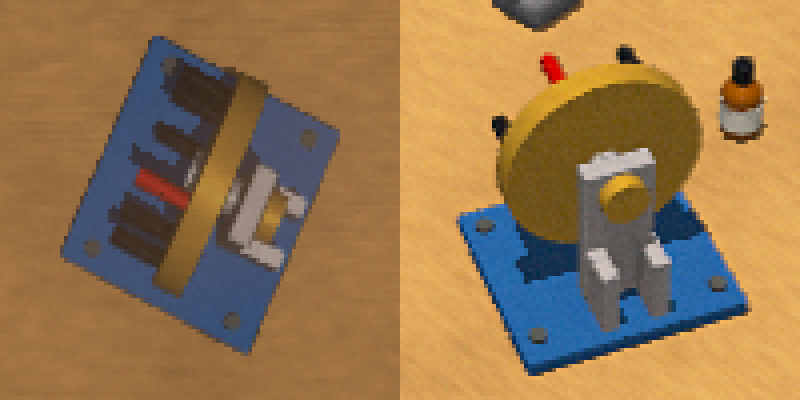

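The crop shows the base rectangle, yaw about -25°. The red peg is topmost, with its root near (347,205) and tip near (334,199). The disc rim passes the image near (353,200). Now I put these into the stand frame.

Run:
```python
from h import *
t=read_camera("top"); s=read_camera("side")
a=np.radians(-25); X=np.array([np.cos(a),np.sin(a)]); Y=np.array([-X[1],X[0]]); O=np.array([.5984,-.0947])
f=lambda P:np.c_[(P[:,:2]-O)@X,(P[:,:2]-O)@Y,P[:,2]].round(4)
m=mask(t,(12,100,50),(28,255,255),(335,175,370,236))
m=cv2.morphologyEx(m,cv2.MORPH_OPEN,np.ones((3,3)))
q=np.argwhere(m)[:,::-1]
for z in(.18,.165):
    L=f(plane(t,q,z)); 
    for lo in np.arange(-.06,.06,.02):
        k=L[(L[:,0]>lo)&(L[:,0]<lo+.02)]; 
        if len(k):print(z,round(lo+.01,3),len(k),np.percentile(k[:,1],[3,50,97]))
hs=[]
for c,w2 in((t,(315,170,365,225)),(s,(290,180,345,225))):
    h=mask(c,(0,130,50),(7,255,255),w2)|mask(c,(174,130,50),(180,255,255),w2)
    q=np.argwhere(h)[:,::-1].astype(float)
    hs.append(f(plane(c,q,.168))); print("red",hs[-1].mean(0),hs[-1].min(0),hs[-1].max(0))
print(f(np.array([t["eye"],s["eye"]])))
for sgn in(90,-90): print(inverse_kinematics([*(O+Y*.03),.25],[180,0,-25+sgn]))
```

```text
0.18 -0.05 118 [-0.065898  0.0042    0.028439]
0.18 -0.03 85 [-0.008484  0.0034    0.02828 ]
0.18 -0.01 106 [-0.04387  -0.005     0.010285]
0.18 0.01 106 [-0.038535  0.00445   0.037535]
0.18 0.03 125 [-0.008256  0.0104    0.039708]
0.18 0.05 110 [-0.008484  0.00765   0.037703]
0.165 -0.05 117 [-0.067404  0.0032    0.027124]
0.165 -0.03 86 [-0.00916  0.0033   0.02924]
0.165 -0.01 101 [-0.0451 -0.0057  0.0099]
0.165 0.01 109 [-0.039952  0.0039    0.03736 ]
0.165 0.03 117 [-0.009004  0.008     0.039972]
0.165 0.05 114 [-0.008561  0.009     0.037549]
red [-0.01917377  0.02801639  0.168     ] [-0.0245  0.0113  0.168 ] [-0.0138  0.0451  0.168 ]
red [-0.022688  0.027584  0.168   ] [-0.0275  0.0153  0.168 ] [-0.0175  0.0395  0.168 ]
[[-0.0915  0.0416  1.2551]
 [-0.3508 -0.8867  1.0058]]
[-1.67060149e+01  2.77775895e+01  8.18386452e+01 -2.54444375e-14
  7.03837653e+01  8.29398507e+00]
None
```

The measurements agree: rotor plane at y≈0 in the stand frame, red peg at about -0.36 rad (x ≈ -0.0195). I go in with the fingers loose around the red peg.

```bash
cat >> h.py <<'E'
import json,os
a=np.radians(-25); X=np.array([np.cos(a),np.sin(a)]); Y=np.array([-X[1],X[0]]); O=np.array([.5984,-.0947]); Rr=.055; ORI=[180,0,65]
def pos(x,z): return [*(O+X*x+Y*.030),z]
def at(th,off=0,dz=0): return pos(Rr*np.sin(th)+off,.110+Rr*np.cos(th)-.017+dz)
def loc():
    p=np.array(read_ee_pos()); return (p[:2]-O)@X,p[2],(p[:2]-O)@Y
def force():
    F=np.array(read_contact_force()); return np.array([F[:2]@X,F[:2]@Y,F[2]])
def sample(s,k,bias,log):
    """s: push direction, k: peg index (peg angle = rotor + k*60deg)"""
    x,z,_=loc(); F=-(force()-bias); half=.0435*read_opening()
    xc=x-s*half           # pad surface pushing
    xp=xc+s*.006; th=np.arcsin(np.clip(xp/Rr,-1,1)); zp=Rr*np.cos(th)
    T=zp*F[0]-xc*F[2]
    log.append([s,k,th-k*np.pi/3,T]); print(s,k,"peg %.3f rot %.3f T %.3f F"%(th,th-k*np.pi/3,T),F.round(2)); return th
def sweep(s,k,th0,th1,bias,log,step=.1):
    n=int(np.ceil(abs(th1-th0)/step)); half=.0435*read_opening()
    for th in np.linspace(th0,th1,n+1):
        line_to(at(th,s*(half-.006)),feed=.03); sample(s,k,bias,log)
E
python3 - <<'E'
from h import *
movep(at(-.36,0,.06),ORI); move_gripper(.38,20); print(read_time(),read_opening())
bias=force(); print("bias",bias)
line_to(at(-.36,0,.03),.15); line_to(at(-.36),.05); print(force()-bias,loc(),read_time())
move_gripper(.19); print(read_opening(),force()-bias,read_finger_force(),read_time())
np.save("bias.npy",bias)
log=[]
for th in(-.36,-.3,-.2):
    line_to(at(th,.0435*read_opening()-.006),.03); sample(1,0,bias,log); dwell(.05); sample(1,0,bias,log); print(read_time())
c=read_camera("top"); d=read_camera("side")
cv2.imwrite("pics/a.png",np.hstack([cv2.resize(c["image"][150:250,300:400,::-1],(400,400)),cv2.resize(d["image"][150:250,270:370,::-1],(400,400))]))
E
```

```text
4.1 0.376095495362395
bias [ 0.28686378 -0.12898861 -0.11313138]
[-0.28667424  0.58998675  0.96297142] (np.float64(-0.019241750001499608), np.float64(0.1444336596554404), np.float64(0.030022433317797005)) 5.2
0.19462406265816645 [-0.87159516 -0.22768128  0.66941   ] 0.0 5.825
1 0 peg -0.359 rot -0.359 T 0.016 F [ 1.    0.39 -1.41]
1 0 peg -0.356 rot -0.356 T 0.055 F [ 1.11 -0.04 -0.09]
6.125
1 0 peg -0.311 rot -0.311 T 0.129 F [ 3.12 -0.49 -1.48]
1 0 peg -0.310 rot -0.310 T 0.107 F [ 2.69 -0.31 -1.47]
6.425
1 0 peg -0.182 rot -0.182 T 0.122 F [ 2.55  0.1  -0.97]
1 0 peg -0.187 rot -0.187 T 0.065 F [ 1.49  0.18 -0.93]
6.8083
```

View pics/a.png

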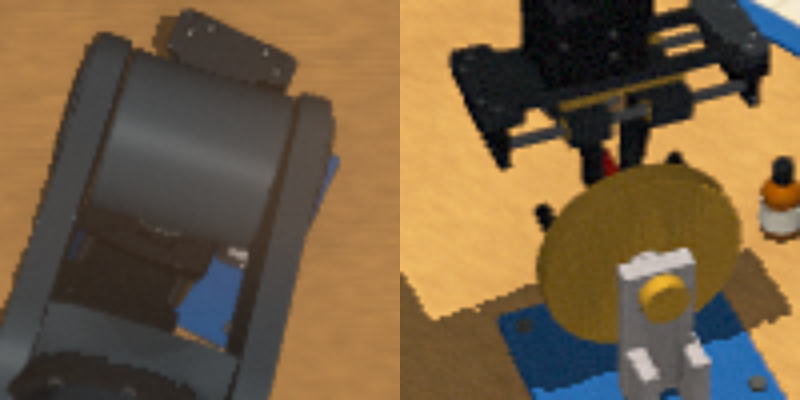

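The fingers straddle the red peg (near (610,165) in the right crop), with nothing else touched. Force relaxes once the arm stops, so I try reading it during a slow motion from a second thread.

Run:
```python
from h import *
import threading,time
bias=np.load("bias.npy"); half=.0435*read_opening()
t0=read_time()
done=[]
def run(): 
    line_to(at(0,half-.006),feed=.02); done.append(1)
th=threading.Thread(target=run); th.start(); R=[]
time.sleep(.002)
while not done and len(R)<400:
    R.append((read_time(),loc()[0],*(-(force()-bias)))); time.sleep(.002)
th.join(); R=np.array(R); print(len(R),read_time()-t0); print(R[::max(1,len(R)//12)].round(4))
```

```text
1 0.7167000000000003
[[ 7.625e+00  3.300e-03  7.284e-01  6.460e-02 -9.789e-01]]
```

Run:
```python
from h import *
bias=np.load("bias.npy"); half=.0435*read_opening()
F0=[force() for _ in range(4)]; print(np.std(F0,axis=0))
th=0.0; t0=read_time()
for i in range(14):
    th+=.02; line_to(at(th,half-.006),feed=.02); F=-(np.mean([force() for _ in range(5)],axis=0)-bias); x=loc()[0]-half+.006; print(round(read_time()-t0,3),"cmd %.4f x %.4f"%(Rr*np.sin(th),x),F.round(2), read_joint_velocities().round(2)[:3] if i%5==0 else "", "T %.3f"%(Rr*np.cos(th)*F[0]-(x-.006)*F[2]))
```

```text
[0. 0. 0.]
0.25 cmd 0.0011 x 0.0012 [ 1.47 -1.21 -1.  ] [ 0.08 -0.02  0.08] T 0.076
0.5 cmd 0.0022 x 0.0020 [ 2.15  0.08 -0.91]  T 0.114
0.75 cmd 0.0033 x 0.0033 [ 1.65 -2.06 -0.96]  T 0.088
1.0 cmd 0.0044 x 0.0046 [ 1.7   0.52 -1.88]  T 0.091
1.25 cmd 0.0055 x 0.0057 [ 2.76 -0.55 -0.7 ]  T 0.151
1.5 cmd 0.0066 x 0.0068 [ 2.13 -0.92 -0.9 ] [ 0.04  0.03 -0.05] T 0.117
1.75 cmd 0.0077 x 0.0079 [ 1.56  0.3  -1.28]  T 0.087
2.0 cmd 0.0088 x 0.0089 [1.29 0.87 0.45]  T 0.068
2.25 cmd 0.0098 x 0.0100 [ 2.54  0.05 -0.88]  T 0.141
2.5 cmd 0.0109 x 0.0111 [ 1.45 -0.17 -1.78]  T 0.087
2.75 cmd 0.0120 x 0.0122 [ 1.73 -0.09 -1.3 ] [ 0.02 -0.02  0.09] T 0.101
3.0 cmd 0.0131 x 0.0132 [ 1.32 -0.58 -0.67]  T 0.075
3.25 cmd 0.0141 x 0.0143 [ 1.54  0.85 -1.11]  T 0.091
3.5 cmd 0.0152 x 0.0154 [ 2.38 -0.56 -1.03]  T 0.135
```

```bash
cat >> h.py <<'E'
def sweep2(s,k,th0,th1,step=.1,nr=3,dt=.02):
    bias=np.load("bias.npy"); half=np.mean([.0435*read_opening() for _ in range(3)]); n=max(1,int(round(abs(th1-th0)/step)))
    D=json.load(open("log.json")) if os.path.exists("log.json") else []
    for th in np.linspace(th0,th1,n+1)[1:]:
        line_to(at(th,s*(half-.006)),feed=.025); Fs=[]; 
        for i in range(nr):
            if i: dwell(dt)
            Fs.append(-(force()-bias))
        Fs=np.array(Fs); x=loc()[0]; xc=x-s*half; zp=Rr*np.cos(th); T=zp*Fs[:,0]-xc*Fs[:,2]
        t=np.arcsin((xc+s*.006)/Rr); D.append([s,k,t-k*np.pi/3,T.mean()])
        print(s,k,"peg %.3f rot %.3f T %.3f"%(t,t-k*np.pi/3,T.mean()),T.round(3),Fs.mean(0).round(1))
    json.dump(D,open("log.json","w")); print("t",read_time())
E
python3 - <<'E'
from h import *
sweep2(-1,0,.30,-.6,step=.1)
E
```

```text
-1 0 peg 0.251 rot 0.251 T -0.352 [-0.323 -0.339 -0.395] [-5.3 -0.2  3.3]
-1 0 peg 0.169 rot 0.169 T -0.355 [-0.347 -0.343 -0.375] [-5.9 -0.4  2.1]
-1 0 peg 0.089 rot 0.089 T -0.359 [-0.349 -0.377 -0.35 ] [-6.4  0.6  0.5]
-1 0 peg 0.009 rot 0.009 T -0.404 [-0.413 -0.409 -0.391] [-7.7  0.6 -3. ]
-1 0 peg -0.073 rot -0.073 T -0.363 [-0.382 -0.346 -0.362] [-7.   0.5 -6.2]
-1 0 peg -0.176 rot -0.176 T -0.356 [-0.333 -0.367 -0.368] [-6.4  0.1 -5.3]
-1 0 peg -0.285 rot -0.285 T -0.358 [-0.334 -0.426 -0.313] [-6.1 -0.3 -4.9]
-1 0 peg -0.389 rot -0.389 T -0.338 [-0.288 -0.383 -0.345] [-5.6 -0.4 -4.6]
-1 0 peg -0.491 rot -0.491 T -0.323 [-0.33  -0.279 -0.359] [-5.  -1.2 -4.7]
t 14.8667
```

```bash
cat >> h.py <<'E'
def regrip(k,rot):
    """rise, go over peg k with rotor at rot, go down, close loosely"""
    x,z,_=loc(); move_gripper(.38); line_to(pos(x,.215),.12); th=rot+k*np.pi/3
    p=at(th); line_to([p[0],p[1],.215],.15); line_to(p,.1); print("down",force()-np.load("bias.npy")); move_gripper(.19); print("regrip t",read_time())
E
python3 - <<'E'
from h import *
sweep2(1,0,-.5,.62,step=.1)
regrip(-1,.61)
sweep2(1,-1,.61-np.pi/3,.62,step=.1)
E
```

```text
1 0 peg -0.445 rot -0.445 T 0.163 [0.179 0.133 0.176] [ 5.2  0.5 -3.3]
1 0 peg -0.307 rot -0.307 T 0.117 [0.123 0.137 0.091] [ 3.7  0.7 -3.4]
1 0 peg -0.175 rot -0.175 T 0.058 [0.059 0.055 0.061] [ 1.3 -0.1 -0.8]
1 0 peg -0.077 rot -0.077 T 0.028 [0.036 0.044 0.005] [ 0.6 -0.3 -0.4]
1 0 peg 0.023 rot 0.023 T 0.035 [0.03  0.031 0.044] [ 0.7  0.1 -0.5]
1 0 peg 0.123 rot 0.123 T 0.011 [-0.013  0.013  0.033] [ 0.2 -0.3 -0. ]
1 0 peg 0.223 rot 0.223 T 0.013 [ 0.015 -0.013  0.038] [0.3 0.  0.1]
1 0 peg 0.324 rot 0.324 T 0.033 [ 0.073  0.029 -0.003] [0.8 0.1 0.6]
1 0 peg 0.425 rot 0.425 T 0.037 [0.057 0.011 0.043] [ 0.7 -0.1 -0.1]
1 0 peg 0.527 rot 0.527 T 0.065 [0.114 0.037 0.043] [ 1.3 -0.1 -0.1]
1 0 peg 0.629 rot 0.629 T 0.053 [0.015 0.077 0.068] [ 1.2 -0.3  0.1]
t 19.75
down [-0.17107697  0.29027669  0.0397842 ]
regrip t 23.2
1 -1 peg -0.348 rot 0.699 T 0.069 [0.078 0.085 0.045] [ 2.5  0.4 -2.5]
1 -1 peg -0.228 rot 0.819 T 0.067 [0.087 0.086 0.027] [ 1.5  0.  -0.7]
1 -1 peg -0.134 rot 0.913 T 0.064 [0.046 0.065 0.082] [ 1.5  0.1 -1.2]
1 -1 peg -0.040 rot 1.007 T 0.055 [0.04  0.063 0.063] [ 1.1 -0.3 -0.5]
1 -1 peg 0.054 rot 1.101 T 0.111 [0.114 0.113 0.106] [ 2.1 -0.3 -1.1]
1 -1 peg 0.149 rot 1.196 T 0.078 [0.137 0.06  0.037] [ 1.4  0.6 -0.8]
1 -1 peg 0.244 rot 1.291 T 0.073 [0.101 0.055 0.063] [ 1.3  0.6 -0.2]
1 -1 peg 0.339 rot 1.386 T 0.088 [0.089 0.1   0.075] [ 1.6 -0.3 -0.4]
1 -1 peg 0.435 rot 1.482 T 0.079 [0.09  0.054 0.092] [ 1.3 -0.4 -0.7]
1 -1 peg 0.531 rot 1.578 T 0.132 [0.109 0.167 0.121] [ 2.5 -0.2 -0.5]
1 -1 peg 0.627 rot 1.674 T 0.156 [0.156 0.128 0.184] [ 2.9 -0.3 -1. ]
t 27.6
```

```bash
cat >> h.py <<'E'
def sweep3(s,k,p0,p1,step=.14,creep=.02,nr=3,dt=.02):
    bias=np.load("bias.npy"); half=np.mean([.0435*read_opening() for _ in range(3)]); n=max(1,int(round(abs(p1-p0)/step)))
    D=json.load(open("log3.json")) if os.path.exists("log3.json") else []
    for th in np.linspace(p0,p1,n+1)[1:]:
        line_to(at(th-s*creep,s*(half-.006)),feed=.03); line_to(at(th,s*(half-.006)),feed=.01); Fs=[]
        for i in range(nr):
            if i: dwell(dt)
            Fs.append(-(force()-bias))
        Fs=np.array(Fs); x=loc()[0]; xc=x-s*half; zp=Rr*np.cos(th); T=zp*Fs[:,0]-xc*Fs[:,2]
        t=np.arcsin((xc+s*.006)/Rr); D.append([s,k,t-k*np.pi/3,T.mean()])
        print(s,k,"peg %.3f rot %.3f T %.3f"%(t,t-k*np.pi/3,T.mean()),T.round(3),Fs.mean(0).round(1))
    json.dump(D,open("log3.json","w")); print("t",read_time())
E
python3 - <<'E'
from h import *
sweep3(-1,-1,.63,-.2)
sweep3(1,-1,-.2,.6)
E
```

```text
-1 -1 peg 0.549 rot 1.597 T -0.253 [-0.234 -0.262 -0.263] [-4.9 -0.1  0.4]
-1 -1 peg 0.430 rot 1.478 T -0.288 [-0.281 -0.3   -0.284] [-6.   1.2 -0.8]
-1 -1 peg 0.316 rot 1.363 T -0.318 [-0.338 -0.288 -0.328] [-7.2  1.1 -3. ]
-1 -1 peg 0.203 rot 1.251 T -0.329 [-0.347 -0.32  -0.319] [-8.   1.1 -6.5]
-1 -1 peg 0.066 rot 1.113 T -0.359 [-0.338 -0.378 -0.362] [-7.8  0.2 -7.4]
-1 -1 peg -0.086 rot 0.961 T -0.370 [-0.38  -0.398 -0.331] [-7.  -0.1 -6.6]
t 31.675
1 -1 peg -0.083 rot 0.964 T 0.090 [0.079 0.116 0.073] [1.4 0.  1. ]
1 -1 peg 0.066 rot 1.113 T 0.142 [0.148 0.17  0.108] [ 2.7  0.4 -1.6]
1 -1 peg 0.203 rot 1.250 T 0.125 [0.135 0.164 0.074] [ 2.2 -0.2 -1.3]
1 -1 peg 0.332 rot 1.379 T 0.147 [0.152 0.14  0.15 ] [ 2.6 -0.  -1. ]
1 -1 peg 0.467 rot 1.514 T 0.148 [0.15  0.144 0.151] [ 2.4 -0.7 -1.7]
1 -1 peg 0.600 rot 1.647 T 0.182 [0.197 0.177 0.173] [ 3.2  0.1 -1.5]
t 35.725
```

```bash
python3 - <<'E'
from h import *
regrip(-2,1.645)
p=1.645-2*np.pi/3
sweep3(1,-2,p,.4)
sweep3(-1,-2,.4,-.55)
E
cat > fit.py <<'E'
import json,numpy as np
from scipy.optimize import least_squares
D=np.array(json.load(open("log3.json"))); s,k,r,T=D.T
for nm,cols in (("oneD",lambda p:p[0]*s),("twoD",lambda p:np.where(s>0,p[0],-p[3]))):
    f=lambda p:cols(p)+p[1]*np.sin(r-p[2])-T
    q=least_squares(f,[.25,.18,1.8,.25],loss="soft_l1",f_scale=.03); print(nm,q.x.round(3),"rms",np.std(f(q.x)).round(3))
E
python3 fit.py
```

```text
down [ 0.94741597 -0.01536672  0.66507052]
regrip t 39.175
1 -2 peg -0.370 rot 1.724 T 0.220 [0.239 0.237 0.185] [ 6.2  0.1 -4.1]
1 -2 peg -0.223 rot 1.871 T 0.273 [0.259 0.258 0.301] [ 6.8 -0.4 -5.2]
1 -2 peg -0.069 rot 2.025 T 0.259 [0.227 0.263 0.288] [ 5.6  0.3 -5.2]
1 -2 peg 0.082 rot 2.177 T 0.315 [0.31  0.307 0.327] [ 5.9  0.1 -4.7]
1 -2 peg 0.231 rot 2.325 T 0.361 [0.375 0.34  0.367] [ 6.2 -0.2 -4.4]
1 -2 peg 0.379 rot 2.473 T 0.371 [0.365 0.368 0.381] [ 6.2 -0.3 -3.9]
t 43.2417
-1 -2 peg 0.300 rot 2.394 T -0.199 [-0.186 -0.244 -0.167] [-5.2  0.6 -3.4]
-1 -2 peg 0.144 rot 2.238 T -0.175 [-0.21  -0.135 -0.178] [-4.2 -0.7 -3.8]
-1 -2 peg -0.007 rot 2.087 T -0.205 [-0.224 -0.205 -0.186] [-4.  -1.1 -2.7]
-1 -2 peg -0.139 rot 1.955 T -0.239 [-0.196 -0.252 -0.269] [-4.3 -0.6 -2.5]
-1 -2 peg -0.273 rot 1.822 T -0.248 [-0.227 -0.265 -0.253] [-4.1 -0.3 -3.3]
-1 -2 peg -0.409 rot 1.685 T -0.247 [-0.256 -0.256 -0.23 ] [-4.1 -0.  -2.5]
-1 -2 peg -0.542 rot 1.552 T -0.309 [-0.317 -0.3   -0.309] [-5.2 -0.5 -2.9]
t 47.9417
oneD [0.24  0.181 1.838 0.25 ] rms 0.021
twoD [0.272 0.19  2.019 0.208] rms 0.021
```

```bash
python3 - <<'E'
from h import *
x,z,_=loc(); half=.0435*read_opening()
line_to(pos(x+half-.006,z),.02); B=[]
for i in range(16): dwell(.03); B.append(force())
B=np.array(B); print("bias",B.mean(0).round(3),B.std(0).round(3),np.load("bias.npy"))
np.save("bias2.npy",B.mean(0)); t=1.552-2*np.pi/3
sweep3(1,-2,t+.04,2.08-2*np.pi/3,step=.12,creep=.03,nr=5)
sweep3(-1,-2,2.08-2*np.pi/3,1.66-2*np.pi/3,step=.12,creep=.03,nr=5)
E
cat > fit2.py <<'E'
import json,numpy as np
from scipy.optimize import least_squares
D=np.array(json.load(open("log3.json"))); d=(np.load("bias2.npy")-np.load("bias.npy"))
s,k,r,T=D.T; p=r+k*np.pi/3; 
T=T-d@np.zeros(3)+0  # T used F=-(f-b): correct F by +(b2-b)
T=T+.055*np.cos(p)*d[0]-(.055*np.sin(p)-s*.006)*d[2]
for w in (np.ones(len(s))>0, np.abs(r-1.9)<.45, k==-2):
    for nm,c in (("one",lambda q,s:q[0]*s),("two",lambda q,s:np.where(s>0,q[0],-q[3]))):
        f=lambda q:c(q,s[w])+q[1]*np.sin(r[w]-q[2])-T[w]
        q=least_squares(f,[.25,.18,1.8,.25],loss="soft_l1",f_scale=.03); print(nm,w.sum(),q.x.round(3),"rms",np.std(f(q.x)).round(3))
E
python3 fit2.py; python3 fit.py
```

```text
bias [-0.064 -0.084  0.132] [0.456 0.436 0.378] [ 0.28686378 -0.12898861 -0.11313138]
1 -2 peg -0.444 rot 1.650 T 0.230 [0.24  0.259 0.26  0.208 0.184] [ 6.7 -0.3 -3.7]
1 -2 peg -0.324 rot 1.771 T 0.259 [0.248 0.274 0.223 0.254 0.294] [ 7.7  0.1 -6.3]
1 -2 peg -0.189 rot 1.906 T 0.304 [0.257 0.337 0.265 0.323 0.337] [ 7.1  0.3 -5.2]
1 -2 peg -0.060 rot 2.034 T 0.300 [0.251 0.29  0.303 0.346 0.312] [ 6.3  0.1 -5.1]
t 51.7083
-1 -2 peg -0.095 rot 1.999 T -0.243 [-0.286 -0.256 -0.238 -0.227 -0.206] [-4.5 -0.4 -0.9]
-1 -2 peg -0.215 rot 1.879 T -0.274 [-0.271 -0.274 -0.265 -0.32  -0.242] [-4.7 -0.3 -3.7]
-1 -2 peg -0.327 rot 1.768 T -0.256 [-0.252 -0.261 -0.234 -0.289 -0.243] [-4.1 -1.2 -3.5]
-1 -2 peg -0.430 rot 1.665 T -0.301 [-0.307 -0.279 -0.277 -0.283 -0.36 ] [-4.7 -0.7 -3.9]
t 54.5333
one 33 [0.249 0.183 1.933 0.25 ] rms 0.024
two 33 [0.223 0.178 1.778 0.276] rms 0.024
one 23 [0.253 0.178 1.916 0.25 ] rms 0.024
two 23 [0.318 0.191 2.273 0.189] rms 0.024
one 21 [0.262 0.154 1.913 0.25 ] rms 0.018
two 21 [0.258 0.154 1.883 0.267] rms 0.018
oneD [0.248 0.179 1.828 0.25 ] rms 0.023
twoD [0.263 0.183 1.913 0.234] rms 0.023
```

The corrected fit gives the heavy side at the bottom for a rotor angle of about 1.91 rad. I push to there, centre the fingers and grip.

Run:
```python
from h import *
half=.0435*read_opening(); p=1.912-2*np.pi/3
line_to(at(p-.03,half-.006),.03); line_to(at(p,half-.006),.01)
line_to(at(p),.01); move_gripper(.08,30); dwell(.3)
x,z,y=loc(); print("rot",np.arcsin(x/Rr)+2*np.pi/3,z,y,"open mm",87*read_opening(),read_finger_force(),force(),read_joint_velocities().round(2),read_time())
c=read_camera("side"); cv2.imwrite("pics/b.png",cv2.resize(c["image"][140:260,250:410,::-1],(640,480)))
```

```text
rot 1.841424403159944 0.14630896929237552 0.02968377421388017 open mm 10.501975585723407 29.999920427799225 [-6.80313776 -1.10141842  5.1820042 ] [ 0.03 -0.04  0.04 -0.   -0.02 -0.12] 56.5333
```

View pics/b.png

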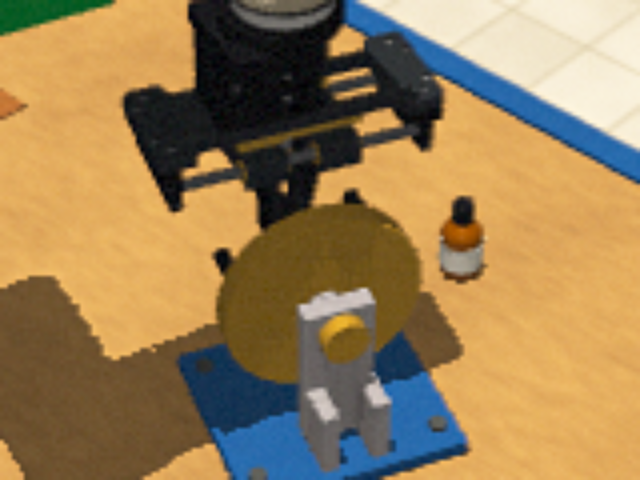

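Run:
```python
from h import *
tg=1.912; c=tg
rot=lambda: np.mean([np.arcsin(loc()[0]/Rr) for _ in range(3)])+2*np.pi/3
c=tg
for i in range(6):
    e=tg-rot()
    if abs(e)<.012: break
    c+=e; line_to(at(c-2*np.pi/3),.01); dwell(.2); print(c,rot(),force().round(1),read_time())
dwell(.5); print(rot(),loc(),force().round(1),87*read_opening(),read_finger_force(),read_time())
```

```text
1.9822781796856968 1.876868197302352 [-9.9 -0.3  7.2] 57.3167
2.0174099823833447 1.8956677536317923 [-10.9  -0.1   8.3] 57.8583
2.033742228751552 1.9083677395373613 [-12.1   0.   10.1] 58.3083
1.9080853966797868 (np.float64(-0.01018785529404354), np.float64(0.14714620611020068), np.float64(0.029693119281969972)) [-11.6   0.1   9.7] 10.833370365405505 30.005446672439575 58.8083
```

Run:
```python
from h import *
rot=lambda: np.mean([np.arcsin(loc()[0]/Rr) for _ in range(3)])+2*np.pi/3
line_to(at(1.945-2*np.pi/3),.01); dwell(.5); r=rot(); print(r,force().round(1)); dwell(.6); print(rot(),force().round(1),read_finger_force(),read_joint_velocities().round(2),read_time())
if abs(r-1.91)<.03: print(sign_off())
```

```text
1.9096115193941188 [-5.6 -0.5  6.3]
1.910090536622718 [-6.6 -1.   5.2] 30.001094341278076 [-0.03 -0.08  0.04  0.14 -0.08 -0.03] 60.55
the job is handed in; nothing more can be done
None
```

The rotor is at about 1.91 rad, where I measured the heavy side to be straight down (uncertain by roughly 0.05 rad), held at rest with a 30 N grip on a peg; the job was handed in at about 60.6 s, with no contact with anything else seen.

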